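Stand the tipped pump cover up and park it in the bay

ROBOT

A 6-joint arm with a two-finger parallel gripper is mounted at the origin on the work surface. World frame = base frame: x ahead of the robot, y to its left, z up, the work surface at z = 0. Lengths are in m, angles in degrees, forces in N, time in s.
With the tool pointing down it reaches from about 0.4 to 0.825 m from the base axis. Payload 7 kg.
Tool frame: the origin (TCP) lies on the centre line of the jaws, within the pads' length; the fingertips stand 14 mm ahead of it and the grasp point (between the pads) lies 5 mm behind it; z points along the fingers, y is the line along which they close (so a half turn about z gives the same grasp; the last joint's range is limited). The gripper opens to 88 mm and grips with 3 to 60 N. Pads are 19 mm wide; open, the fingers measure 130 mm over their backs; the gripper's body (78 mm by 193 mm) begins 47 mm behind the grasp point.
Start: joints at [87.21, 20.546, 0.682, 0, -70.136, -16.507], TCP at [0.223, 0.637, 0.241] pointing down, gripper open.
Joint ranges: [-176.03, 176.03], [-82.01, 121.73], [-58.28, 71.71], [-173.87, 95.51], [-174.79, -0.11], [-173.66, 173.66]. Speed limits (degrees/s): [136.94, 136.94, 172.46, 180, 180, 180].

INTERFACE

Orientations are given as [roll, pitch, yaw] about the fixed x, y, z axes, in that order (R = Rz(yaw) Ry(pitch) Rx(roll)).
In Python, from plant import r gives the robot as it stands.
- The arm moves only by the tool send_rows, never from a script. Its argument "steps" is a list of rows, each an object with "dp": the shift along the tool's x, y, z in mm, a list of three; "roll": the turn about the tool's z in rad; "jaw": the opening in per cent of the stroke, from 0 (shut) to 100 (fully open). In form: [{"dp": [tx, ty, tz], "roll": roll, "jaw": jaw}, ...]. A call has 1 to 5 rows; each row is the pose to reach, as a shift and turn from the pose commanded when the call began, along the tool's axes at that moment; what a row does not reach only later rows make up. A row lasts 1/8 s, in which the tool goes at most 62.5 mm and 10.7 degrees, less where a joint would pass 70% of its speed; a pose out of reach is approached as far as the arm can. A call with a gripper value outside its range is refused whole. The fingers move at their own pace and stop on an object; "newtons" is the grip in N (left out, the last holds). Time passes only in rows, so rows that repeat a pose let the fingers close. It gives the time, the measured TCP pose, the force, the opening and the grip force at its end, in the units of the state.
- r.get_state(): the state, without advancing time (a new reading comes with each control period).
- r.capture(name): name is "side" or "top"; returns a dict with "image" (420x560x3 uint8, blue, green, red), "K" (3x3 intrinsics, pixels), "dist" ([k1, k2, p1, p2, k3] as OpenCV has them; the pictures are not rectified), "rvec" (rotation vector, rad) and "tvec" (3), from world to camera coordinates, as OpenCV has them. Camera axes: x right, y down, z forward; pixel columns grow to the right and rows downward; lengths in m; the calibration is good to about 2 mm. A picture is of the moment at which its call begins. There is no depth.
- r.close_job(): hands the job in; it is judged then, once.
The state is a dict: "time_s": time; "joints": joint angles; "qd": joint speeds; "joint_torque": joint torques, N m; "tcp_pos": TCP position; "eef_rot": TCP orientation; "contact_force": force on the tool from outside, world axes, zero at the start; "moment": the same for the moment, N m; "gripper_width": finger opening in m; "gripper_force": force on a finger pad.
Only numpy, scipy, OpenCV 4.12 (cv2) and the standard library are available. Lean on these libraries where they do the work, as an engineer would, in place of code of your own. Each camera call takes 0.05 s, during which the arm holds its last target. There are 200 camera calls.

TASK

The aluminium pump cover has tipped over: it lies on the edge of its flange and the end of its shaft tube. Without gripping or lifting it, push its raised flange edge over so that it stands back flat on its flange where it is, tube pointing straight up; then push it along the table into the open-fronted angle-iron bay until the round edge of its flange touches the bay's back bar. Leave the other parts where they are.

Things in the scene. Friction and masses are not known exactly. Their poses are not given: they have to be found in the camera images.
- cover: The pump cover, 0.45 to 0.8 kg, the only part lying tipped over: round aluminium flange, 120 mm across, 18 mm thick, with a steel shaft tube (28 mm across) from its middle, whose end is 100 mm from the underside, and round the tube a hub 48 mm across, up to 28 mm from the underside. Origin: centre of the flange's underside; z: along the tube to its free end; -x: to the lug. Slides on the table when pushed.
- cover_lug (a point): Middle of the straight outer edge of the cover's square lug, at the underside, 63 mm from the axis. The lug is 80 mm wide, as thick as the flange (18 mm). At the start this edge is down, on or just above the table, and the cover turns over about it. Once standing, the flange centre is about 63 mm beyond this edge and the lug faces back to where the push came from.
- cover_edge (a point): Top of the raised flange edge, opposite the lug: on the flange's tube side, 60 mm from the axis. At the start about 105 mm above the table and leaning 31 degrees to the robot's side. Pushed with under 5 N away from the robot, horizontally opposite to the tube, it goes over and comes down flat; the cover passes its balance about 25 degrees beyond upright on edge and then falls on.
- cover_tube (a point): Centre of the tube's free end. At the start it rests on the table, on the robot's side, the tube pointing 31 degrees below level. As the cover goes over, the tube swings up behind whatever pushes, so stay over the outer part of the flange or get out of its way. Standing, it is 100 mm above the table.
- bay: Fixed bay of dark angle iron, open towards the robot. Origin: on the table, middle of the back bar's near face; x: from the mouth into the back bar; y: along the bar. Back bar 220 mm long, 20 mm thick, 30 mm high, behind x = 0. Two side bars, 14 mm high, from x = -60 mm to 0, with 180 mm between them. The parked cover's flange centre is at x = -60 mm, y near 0.
- drum: Bystander, to be left alone: open steel clutch drum, 90 mm across, 70 mm high, standing beside the bay. Origin: centre of its underside.
- planet: Bystander, to be left alone: toothed gear with a hub, 84 mm across, 42 mm high, lying flat beside the bay. Origin: centre of its underside.
- gearshaft: Bystander, to be left alone: gear with an upright steel shaft, 72 mm across, 120 mm high, standing at the right end of the bay's back bar. Origin: centre of its underside.
- clutchring: Bystander, to be left alone: flat black friction ring, 90 mm across, 12 mm high, to the left in front of the bay. Origin: centre of its underside.
- wrench: Bystander, to be left alone: 160 mm open-ended wrench, lying to the right in front of the bay. Origin: middle of its length.
- boltcup: Bystander, to be left alone: grey plastic cup, 70 mm across, 50 mm high, behind the bay's back bar. Origin: centre of its underside.
- bearing: Bystander, to be left alone: small steel bearing ring, 48 mm across, 15 mm high, left of the bay's mouth. Origin: centre of its underside.
Things that resemble listed ones, but are neither listed nor needed, are in the scene too. Leave any yellow look-alike of the cover alone.

How it is judged:
By the outcome, as a careful person would: the job done as asked, in the order asked, and still so for the second after the job is handed in, with the robot touching nothing.
It also fails if it takes over 64 s, if anything falls off the work surface, if the arm or the gripper's body presses on something with over 40 N, if the wrist force passes 120 N, or if a joint passes its speed limit or range.

## Working session

There is one attempt and no reset: what is moved stays moved. The work goes in short steps, Python scripts to look and compute and a tool call to move; the robot and the scene stay as the last step left them, time stands still between calls to the robot, and variables do not carry over. Pictures are saved under pics/ and viewed, at most 10 in all, crops included, and the job is handed in when it is done.

Besides the shell and the picture viewer there is one more tool, called after "Request:" by a JSON object that holds its "api" and its "payload". send_rows: Moves the arm, as the interface text tells. Its arguments: {"type":"object","properties":{"steps":{"type":"array","items":{"type":"object","properties":{"dp":{"type":"array","items":{"type":"number"}},"roll":{"type":"number"},"jaw":{"type":"number"}}}},"newtons":{"type":"number"}},"required":["steps"]}

```bash
mkdir -p pics; cat > h.py <<'E'
import cv2, numpy as np
from plant import r
def cap(n,save=None):
    c=r.capture(n)
    if save: cv2.imwrite('pics/'+save+'.png',c['image'])
    return c
def ray(c,px,z):
    u=cv2.undistortPoints(np.array([[px]],float),np.array(c['K']),np.array(c['dist']))[0,0]
    R=cv2.Rodrigues(np.array(c['rvec'],float))[0];t=np.array(c['tvec'],float).ravel()
    o=-R.T@t;d=R.T@np.array([u[0],u[1],1]);return o+d*(z-o[2])/d[2]
def proj(c,p):
    return cv2.projectPoints(np.array([p],float),np.array(c['rvec'],float),np.array(c['tvec'],float),np.array(c['K']),np.array(c['dist']))[0].ravel()
E
python3 - <<'E'
from h import *
import pickle
d={n:cap(n,n+'0') for n in('top','side')}
pickle.dump(d,open('c0.pkl','wb'))
s=r.get_state();print(s['time_s'],s['tcp_pos'],s['eef_rot'],s['contact_force'],s['gripper_width'])
for n in d: print(n,ray(d[n],(280,210),0))
E
```

```text
0.1 [0.22296878 0.6366766  0.23972838] [ 1.79915748e+02 -7.01039489e-03 -1.93050939e+01] [ 0.31019862 -0.4859158  -0.45694402] 0.08781067219404094
top [0.52809798 0.03962593 0.        ]
side [0.48812018 0.05711706 0.        ]
```

View pics/top0.png

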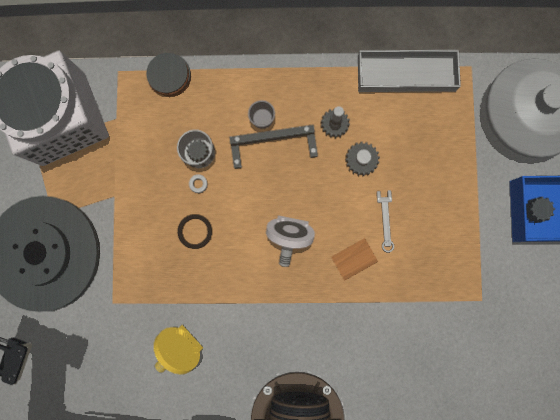

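View pics/side0.png

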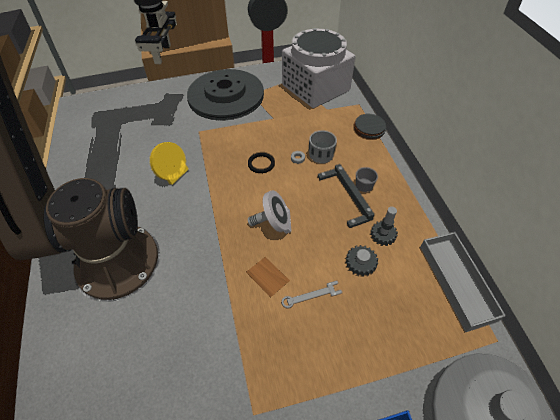

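The top view shows the cover at about (290,233) with its tube end at (286,262). The bay's back bar runs from (232,141) to (313,130), with its mouth facing the robot. I'll enlarge the cover and bay in both views.

```bash
python3 - <<'E'
from h import *
import pickle
d=pickle.load(open('c0.pkl','rb'))
a=cv2.resize(d['top']['image'][115:280,220:330],None,fx=3.6,fy=3.6,interpolation=cv2.INTER_CUBIC)
b=cv2.resize(d['side']['image'][155:246,235:385],None,fx=2.6,fy=2.6,interpolation=cv2.INTER_CUBIC)
o=np.zeros((594,396+390,3),np.uint8);o[:a.shape[0],:396]=a;o[:b.shape[0],396:396+b.shape[1]]=b[:, :390]
cv2.imwrite('pics/z.png',o)
E
```

```text
(no output)
```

View pics/z.png

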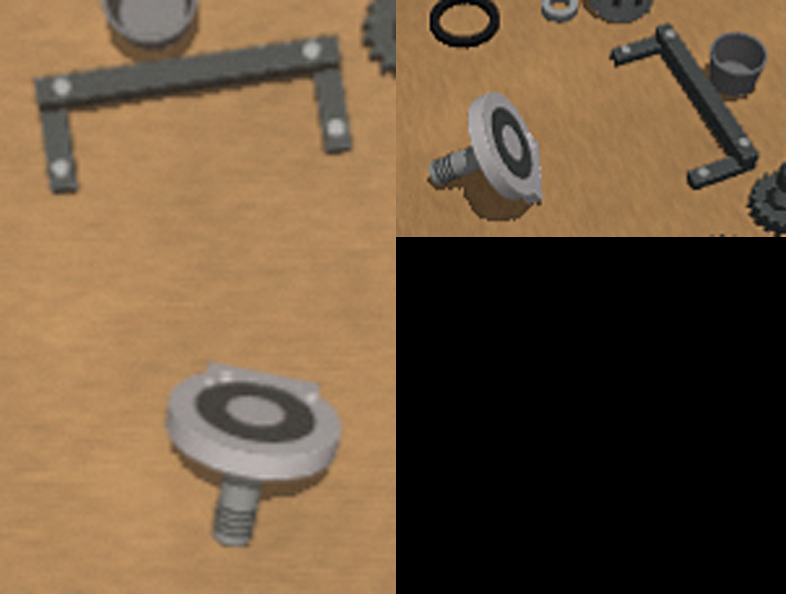

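The crop shows the lug's underside edge running from top px (278.3,216.4) to (308.3,222), and the tube end near (284.5,265). The bar's far edge runs from (229.7,137.2) to (313.3,125.6).

```bash
python3 - <<'E'
from h import *
import pickle
np.set_printoptions(precision=4,suppress=True)
d=pickle.load(open('c0.pkl','rb'));c=d['top']
g=lambda x,y,z:ray(c,(220+x/3.6-.4,115+y/3.6-.4),z)
def yaw(v):return np.degrees(np.arctan2(v[1],v[0]))
A,B=g(210,366,.0095),g(319,386,.0095);e=B-A
print('lug',A,B,np.linalg.norm(e),'mid',(A+B)/2,'push yaw',yaw([-e[1],e[0]]))
T=g(233,540,.012);print('tube',T)
v=(A+B)/2-T;print('yaw tube->lug',yaw(v),'len',np.linalg.norm(v[:2]), 'expect',100*.857+54*.6)
F=g(165,398,.05);
# disc hole/underside centre at height 63.5mm
O=g(256,410,.0635);print('O',O,'yaw T->O',yaw(O-T),np.linalg.norm((O-T)[:2]),'expect 85.7; to lug',yaw((A+B)/2-O),np.linalg.norm(((A+B)/2-O)[:2]),'expect 32')
P,Q=g(35,79,.03),g(336,37,.03);w=Q-P;n=np.array([-w[1],w[0],0])/np.linalg.norm(w)
m=(P+Q)/2-.02*n;print('bay',P,Q,np.linalg.norm(w),'origin',m,'yaw',yaw(n),'goal',m-.06*n)
# side-view checks: underside centre, lug edge midpoint, bay origin back-projected
s=d['side'];z=lambda x,y:(235+(x-396)/2.6,155+y/2.6)
print('side O meas',z(512,143),'proj',proj(s,O)); print('tube proj',proj(s,T),'meas',z(435,175))
print('bay end R far top',proj(s,Q),z(756,158),'L',proj(s,P),z(668,27))
E
```

```text
lug [0.5111 0.0448 0.0095] [ 0.4961 -0.0326  0.0095] 0.07884307846335219 mid [0.5036 0.0061 0.0095] push yaw -10.968892549206759
tube [0.3875 0.0294 0.012 ]
yaw tube->lug -11.34588545224369 len 0.11835841045274462 expect 118.1
O [0.4759 0.0123 0.0635] yaw T->O -10.980817298848015 0.09006106502052476 expect 85.7; to lug -12.507534186283127 0.028304990881454353 expect 32
bay [0.7162 0.1679 0.03  ] [ 0.744  -0.0473  0.03  ] 0.2169662649188225 origin [0.7103 0.0578 0.03  ] yaw 7.358915173427693 goal [0.6508 0.0501 0.03  ]
side O meas (279.61538461538464, 210.0) proj [279.6233 209.6722]
tube proj [248.959  221.8126] meas (250.0, 222.30769230769232)
bay end R far top [373.749  213.8307] (373.46153846153845, 215.76923076923077) L [339.8315 163.6554] (339.61538461538464, 165.3846153846154)
```

Request:
{"api": "send_rows", "payload": {"steps": [{"dp": [35,48,0],"roll": -0.03,"jaw": 61},{"dp": [70,96,0],"roll": -0.06,"jaw": 61},{"dp": [105,144,0],"roll": -0.09,"jaw": 61},{"dp": [140,192,0],"roll": -0.12,"jaw": 61},{"dp": [175,240,0],"roll": -0.143,"jaw": 61}]}}

```text
time_s: 0.72
tcp_pos: [0.3091, 0.3507, 0.2404]
eef_rot: [180.0, 0.0, -11.0]
contact_force: [1.1, 0.1, -0.4]
gripper_width: 0.0541
gripper_force: 0.0
```

Request:
{"api": "send_rows", "payload": {"steps": [{"dp": [28,53,0],"roll": 0,"jaw": 61},{"dp": [56,106,0],"roll": 0,"jaw": 61},{"dp": [84,159,0],"roll": 0,"jaw": 61},{"dp": [112,212,0],"roll": 0,"jaw": 61},{"dp": [140,265,0],"roll": 0,"jaw": 61}]}}

```text
time_s: 1.35
tcp_pos: [0.3953, 0.0639, 0.2408]
eef_rot: [-180.0, -0.0, -11.1]
contact_force: [0.7, 0.3, -0.7]
gripper_width: 0.0538
gripper_force: 0.0
```

Request:
{"api": "send_rows", "payload": {"steps": [{"dp": [20,38,30],"roll": 0,"jaw": 61},{"dp": [20,38,80],"roll": 0,"jaw": 61},{"dp": [20,38,110],"roll": 0,"jaw": 61},{"dp": [20,38,140],"roll": 0,"jaw": 61},{"dp": [20,38,140],"roll": 0,"jaw": 61}]}}

```text
time_s: 1.98
tcp_pos: [0.4059, 0.0236, 0.0989]
eef_rot: [179.8, 0.2, -11.1]
contact_force: [-0.9, 0.4, 0.7]
gripper_width: 0.0537
gripper_force: 0.0
```

Request:
{"api": "send_rows", "payload": {"steps": [{"dp": [9,0,0],"roll": 0,"jaw": 61},{"dp": [17,0,0],"roll": 0,"jaw": 61},{"dp": [25,0,-2],"roll": 0,"jaw": 61},{"dp": [33,0,-5],"roll": 0,"jaw": 61},{"dp": [41,0,-8],"roll": 0,"jaw": 61}]}}

```text
time_s: 2.6
tcp_pos: [0.4485, 0.0165, 0.109]
eef_rot: [-180.0, -0.0, -11.1]
contact_force: [-1.0, -0.4, 0.9]
gripper_width: 0.0538
gripper_force: 0.7
```

Request:
{"api": "send_rows", "payload": {"steps": [{"dp": [7,0,-2],"roll": 0,"jaw": 61},{"dp": [14,0,-4],"roll": 0,"jaw": 61},{"dp": [21,0,-6],"roll": 0,"jaw": 61},{"dp": [28,0,-8],"roll": 0,"jaw": 61},{"dp": [28,0,-8],"roll": 0,"jaw": 61}]}}

```text
time_s: 3.22
tcp_pos: [0.4761, 0.0113, 0.1167]
eef_rot: [-180.0, -0.0, -11.1]
contact_force: [-2.1, 1.1, 1.1]
gripper_width: 0.0534
gripper_force: 1.3
```

```bash
python3 - <<'E'
from h import *
a=cap('top')['image'][160:300,210:370];b=cap('side')['image'][150:290,190:350]
cv2.imwrite('pics/m.png',cv2.resize(np.hstack([a,b]),None,fx=2.4,fy=2.4))
E
```

```text
(no output)
```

View pics/m.png

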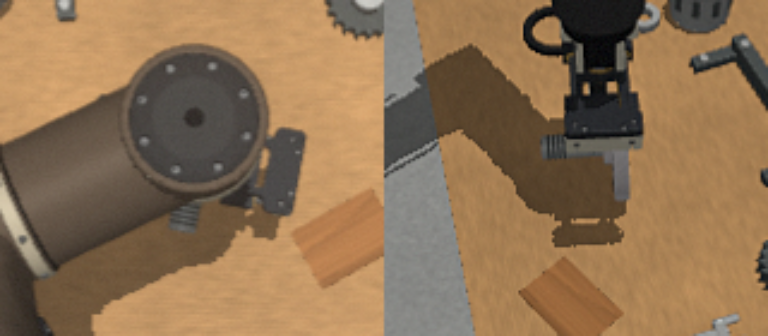

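The side view shows the flange upright, with the tube level between the fingers at about (553,147) in the crop. I'll keep pushing gently past the balance point.

Request:
{"api": "send_rows", "payload": {"steps": [{"dp": [7,0,0],"roll": 0,"jaw": 61},{"dp": [14,0,0],"roll": 0,"jaw": 61},{"dp": [21,0,0],"roll": 0,"jaw": 61},{"dp": [28,0,0],"roll": 0,"jaw": 61},{"dp": [34,0,0],"roll": 0,"jaw": 61}]}}

```text
time_s: 3.95
tcp_pos: [0.5092, 0.0046, 0.1164]
eef_rot: [-180.0, -0.0, -11.1]
contact_force: [0.2, -0.3, -0.7]
gripper_width: 0.0538
gripper_force: 0.1
```

Request:
{"api": "send_rows", "payload": {"steps": [{"dp": [5,0,0],"roll": 0,"jaw": 61},{"dp": [9,0,0],"roll": 0,"jaw": 61},{"dp": [13,0,0],"roll": 0,"jaw": 61},{"dp": [17,0,0],"roll": 0,"jaw": 61},{"dp": [21,0,0],"roll": 0,"jaw": 61}]}}

```text
time_s: 4.58
tcp_pos: [0.5295, 0.0007, 0.1166]
eef_rot: [-180.0, -0.0, -11.1]
contact_force: [0.2, -0.5, -0.2]
gripper_width: 0.0533
gripper_force: 0.0
```

```bash
python3 - <<'E'
from h import *
s=r.get_state();print(s['time_s'],s['tcp_pos'],s['contact_force'])
a=cap('top')['image'][160:300,210:370];b=cap('side')['image'][150:290,190:350]
cv2.imwrite('pics/m2.png',cv2.resize(np.hstack([a,b]),None,fx=2.4,fy=2.4))
E
```

```text
4.575 [0.52952115 0.00067043 0.11661704] [ 0.22364724 -0.48931447 -0.18576685]
```

View pics/m2.png

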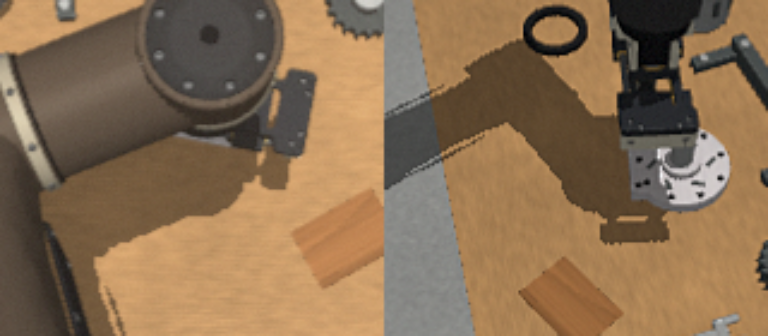

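The side view shows the cover standing flat with the tube up, and the lug facing the robot at crop (642,183). I'll back off and measure.

Request:
{"api": "send_rows", "payload": {"steps": [{"dp": [-20,0,-30],"roll": 0,"jaw": 61},{"dp": [-55,0,-60],"roll": 0,"jaw": 61},{"dp": [-100,0,-80],"roll": 0,"jaw": 61},{"dp": [-130,0,-80],"roll": 0,"jaw": 61},{"dp": [-130,0,-80],"roll": 0,"jaw": 61}]}}

```text
time_s: 5.3
tcp_pos: [0.4002, 0.0258, 0.1972]
eef_rot: [-179.9, -0.1, -11.0]
contact_force: [0.5, 0.4, -0.6]
gripper_width: 0.0537
gripper_force: 0.0
```

```bash
python3 - <<'E'
from h import *
import pickle
d={n:cap(n) for n in('top','side')};pickle.dump(d,open('c1.pkl','wb'))
s=r.get_state();print(s['time_s'],s['tcp_pos'],s['contact_force'])
for n in d: print(n,proj(d[n],[.57,-.007,.1]))
a=d['top']['image'][170:250,240:340];b=d['side']['image'][165:245,250:350]
cv2.imwrite('pics/m3.png',cv2.resize(np.hstack([a,b]),None,fx=4,fy=4))
E
```

```text
5.4 [0.40191622 0.02595155 0.19703158] [-0.25726198 -0.48257824  0.53298507]
top [298.33111577 188.33073599]
side [314.35868365 200.24253643]
```

View pics/m3.png

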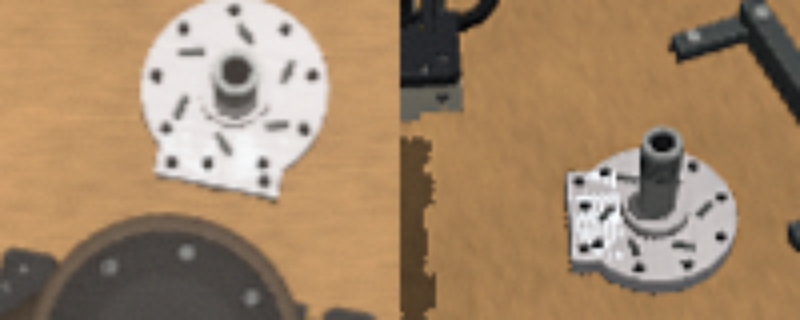

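The cover stands with its tube end at top px (299,187.3). The lug corners are at (279,213.5) and (309,219.7), and the tube end in the side view is at (315,200.3).

```bash
python3 - <<'E'
from h import *
import pickle
np.set_printoptions(precision=4,suppress=True)
d=pickle.load(open('c1.pkl','rb'));c=d['top']
g=lambda x,y,z:ray(c,(240+x/4-.4,170+y/4-.4),z)
A,B=g(156,174,.018),g(276,199,.018);e=B-A;n=np.array([-e[1],e[0],0])/np.linalg.norm(e)
M=(A+B)/2;print('lug',A,B,np.linalg.norm(e),M,np.degrees(np.arctan2(n[1],n[0])),'centre',M+.063*n)
print('tube top',g(237,70,.1),'side',ray(d['side'],(250+260/4-.4,165+142/4-.4),.1))
E
```

```text
lug [0.5184 0.0429 0.018 ] [ 0.5017 -0.0334  0.018 ] 0.07802722947808977 [0.5101 0.0047 0.018 ] -12.355810623157538 centre [ 0.5716 -0.0087  0.018 ]
tube top [ 0.573  -0.0083  0.1   ] side [ 0.5708 -0.0067  0.1   ]
```

Request:
{"api": "send_rows", "payload": {"steps": [{"dp": [40,16,0],"roll": 0.17,"jaw": 61},{"dp": [80,32,0],"roll": 0.34,"jaw": 61},{"dp": [120,48,0],"roll": 0.51,"jaw": 61},{"dp": [160,64,0],"roll": 0.68,"jaw": 61},{"dp": [200,79,0],"roll": 0.85,"jaw": 61}]}}

```text
time_s: 6.02
tcp_pos: [0.5846, -0.092, 0.1954]
eef_rot: [179.9, 0.0, -60.2]
contact_force: [-1.3, 1.0, 0.3]
gripper_width: 0.0535
gripper_force: 0.0
```

Request:
{"api": "send_rows", "payload": {"steps": [{"dp": [0,0,0],"roll": 0.15,"jaw": 61},{"dp": [0,0,0],"roll": 0.3,"jaw": 61},{"dp": [0,0,0],"roll": 0.4,"jaw": 61},{"dp": [0,0,0],"roll": 0.4,"jaw": 61}]}}

```text
time_s: 6.52
tcp_pos: [0.5832, -0.0909, 0.1955]
eef_rot: [179.9, -0.0, -82.7]
contact_force: [-1.0, -0.1, -0.1]
gripper_width: 0.0538
gripper_force: 0.0
```

Request:
{"api": "send_rows", "payload": {"steps": [{"dp": [0,0,55],"roll": 0,"jaw": 61},{"dp": [0,0,110],"roll": 0,"jaw": 61},{"dp": [0,0,150],"roll": 0,"jaw": 61},{"dp": [0,0,175],"roll": 0,"jaw": 61},{"dp": [0,0,175],"roll": 0,"jaw": 61}]}}

```text
time_s: 7.15
tcp_pos: [0.5814, -0.0908, 0.0192]
eef_rot: [179.7, -0.0, -82.6]
contact_force: [-0.2, 0.0, 1.0]
gripper_width: 0.0534
gripper_force: 0.0
```

Request:
{"api": "send_rows", "payload": {"steps": [{"dp": [-8,0,0],"roll": 0,"jaw": 61},{"dp": [-16,0,0],"roll": 0,"jaw": 61},{"dp": [-22,0,0],"roll": 0,"jaw": 61},{"dp": [-29,0,0],"roll": 0,"jaw": 61},{"dp": [-37,0,0],"roll": 0,"jaw": 61}]}}

```text
time_s: 7.78
tcp_pos: [0.5787, -0.0536, 0.0227]
eef_rot: [-179.9, -0.0, -82.7]
contact_force: [1.0, -5.7, 2.8]
gripper_width: 0.0538
gripper_force: 2.4
```

Request:
{"api": "send_rows", "payload": {"steps": [{"dp": [-8,0,0],"roll": 0,"jaw": 61},{"dp": [-16,0,0],"roll": 0,"jaw": 61},{"dp": [-24,0,0],"roll": 0,"jaw": 61},{"dp": [-30,0,0],"roll": 0,"jaw": 61},{"dp": [-35,0,0],"roll": 0,"jaw": 61}]}}

```text
time_s: 8.4
tcp_pos: [0.5742, -0.0189, 0.0226]
eef_rot: [-179.9, -0.0, -82.7]
contact_force: [1.7, -5.9, 3.4]
gripper_width: 0.0534
gripper_force: 2.8
```

```bash
python3 - <<'E'
from h import *
c=cap('side');s=r.get_state();print(s['time_s'],s['tcp_pos'],s['contact_force'])
cv2.imwrite('pics/m4.png',cv2.resize(c['image'][110:260,230:410],None,fx=4,fy=4))
E
```

```text
8.45 [ 0.57410306 -0.01839935  0.02258157] [-0.00673403 -1.9258857   2.35238248]
```

View pics/m4.png

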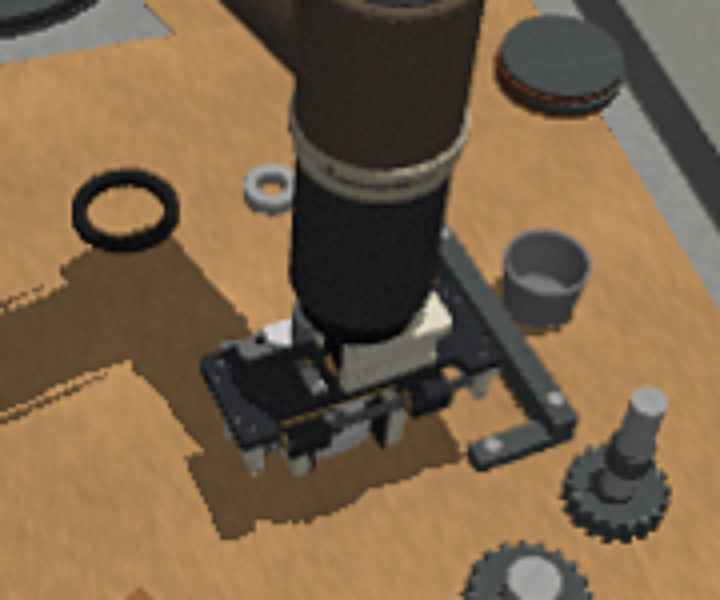

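The push is tracking: the fingers are against the flange at crop (300–395,450), and everything else looks undisturbed. I'll finish the sideways push, back off, rise and look.

Request:
{"api": "send_rows", "payload": {"steps": [{"dp": [-8,0,0],"roll": 0,"jaw": 61},{"dp": [-15,0,0],"roll": 0,"jaw": 61},{"dp": [-20,0,0],"roll": 0,"jaw": 61},{"dp": [-24,0,0],"roll": 0,"jaw": 61},{"dp": [-24,0,0],"roll": 0,"jaw": 61}]}}

```text
time_s: 9.07
tcp_pos: [0.571, 0.0051, 0.0223]
eef_rot: [-179.9, -0.0, -82.7]
contact_force: [0.3, -3.0, 2.9]
gripper_width: 0.0537
gripper_force: 1.9
```

Request:
{"api": "send_rows", "payload": {"steps": [{"dp": [10,0,0],"roll": 0,"jaw": 61},{"dp": [30,0,0],"roll": 0,"jaw": 61},{"dp": [35,0,-50],"roll": 0,"jaw": 61},{"dp": [35,0,-110],"roll": 0,"jaw": 61},{"dp": [35,0,-170],"roll": 0,"jaw": 61}]}}

```text
time_s: 9.7
tcp_pos: [0.5746, -0.0312, 0.193]
eef_rot: [179.9, 0.0, -82.8]
contact_force: [0.6, 0.1, 0.3]
gripper_width: 0.0537
gripper_force: 0.0
```

Request:
{"api": "send_rows", "payload": {"steps": [{"dp": [-30,-40,0],"roll": -0.17,"jaw": 45},{"dp": [-60,-80,0],"roll": -0.34,"jaw": 45},{"dp": [-85,-120,0],"roll": -0.51,"jaw": 45},{"dp": [-105,-150,0],"roll": -0.68,"jaw": 45},{"dp": [-105,-180,0],"roll": -0.85,"jaw": 45}]}}

```text
time_s: 10.32
tcp_pos: [0.7412, 0.0975, 0.1907]
eef_rot: [180.0, 0.1, -33.6]
contact_force: [1.1, 0.5, -1.1]
gripper_width: 0.0392
gripper_force: 0.0
```

Request:
{"api": "send_rows", "payload": {"steps": [{"dp": [0,0,0],"roll": -0.15,"jaw": 45},{"dp": [0,0,0],"roll": -0.3,"jaw": 45},{"dp": [0,0,0],"roll": -0.4,"jaw": 45},{"dp": [0,0,0],"roll": -0.4,"jaw": 45}]}}

```text
time_s: 10.82
tcp_pos: [0.7403, 0.0958, 0.1909]
eef_rot: [180.0, 0.1, -11.2]
contact_force: [0.3, 0.0, -0.4]
gripper_width: 0.0392
gripper_force: 0.0
```

```bash
python3 - <<'E'
from h import *
import pickle
d={n:cap(n) for n in('top','side')};pickle.dump(d,open('c2.pkl','wb'))
s=r.get_state();print(s['time_s'],s['tcp_pos'],s['eef_rot'],s['contact_force'])
for n in d: print(n,proj(d[n],[.562,.068,.1]))
a=d['top']['image'][110:230,215:315];b=d['side']['image'][135:255,280:380]
cv2.imwrite('pics/m5.png',cv2.resize(np.hstack([a,b]),None,fx=4,fy=4))
E
```

```text
10.925 [0.74029137 0.09619764 0.19116732] [ 1.79993303e+02  3.29042696e-02 -1.12823031e+01] [ 0.13005973 -0.17988812  0.49423511]
top [267.13645863 191.95657314]
side [303.83301151 180.92969846]
```

View pics/m5.png

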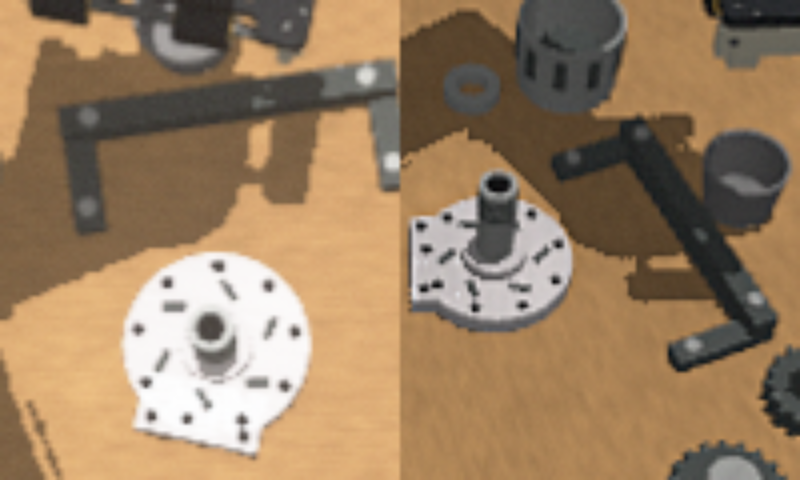

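The cover is still flat, with its tube end at top px (267.7,191.2) and side px (304.2,180.8). That is within a pixel of the planned spot. The lug corners are at crop (135,428) and (257,456). My reposition had the wrong sign, but the tool stayed high and touched nothing.

```bash
python3 - <<'E'
from h import *
import pickle
np.set_printoptions(precision=4,suppress=True)
d=pickle.load(open('c2.pkl','rb'));c=d['top']
g=lambda x,y,z:ray(c,(215+x/4-.4,110+y/4-.4),z)
A,B=g(135,428,.018),g(257,456,.018);e=B-A;n=np.array([-e[1],e[0],0])/np.linalg.norm(e)
M=(A+B)/2;y=np.arctan2(n[1],n[0]);print('lug',M,np.linalg.norm(e),np.degrees(y),'centre',M+.063*n)
T=g(211,325,.1);S=ray(d['side'],(280+97/4-.4,135+183/4-.4),.1);print('tube',T,S)
C=(T+S)/2
b=np.radians(7.4);bx=np.array([np.cos(b),np.sin(b)]);by=np.array([-bx[1],bx[0]]);o=np.array([.7103,.0578])
q=C[:2]-o;print('bay frame',q@bx,q@by)
E
```

```text
lug [0.5009 0.0813 0.018 ] 0.07990863934478397 -13.466076259531699 centre [0.5621 0.0666 0.018 ]
tube [0.5647 0.0675 0.1   ] [0.5627 0.0701 0.1   ]
bay frame -0.14398753596886932 0.029782469796651164
```

Request:
{"api": "send_rows", "payload": {"steps": [{"dp": [-54,12,0],"roll": 0.01,"jaw": 45},{"dp": [-108,24,0],"roll": 0.02,"jaw": 45},{"dp": [-162,36,0],"roll": 0.03,"jaw": 45},{"dp": [-216,48,0],"roll": 0.033,"jaw": 45},{"dp": [-262,58,0],"roll": 0.033,"jaw": 45}]}}

```text
time_s: 11.55
tcp_pos: [0.4701, 0.0901, 0.1917]
eef_rot: [-180.0, -0.0, -13.1]
contact_force: [0.1, 1.1, 0.7]
gripper_width: 0.0393
gripper_force: 0.0
```

Request:
{"api": "send_rows", "payload": {"steps": [{"dp": [0,0,0],"roll": 0,"jaw": 45},{"dp": [0,0,50],"roll": 0,"jaw": 45},{"dp": [0,0,110],"roll": 0,"jaw": 45},{"dp": [0,0,168],"roll": 0,"jaw": 45},{"dp": [0,0,168],"roll": 0,"jaw": 45}]}}

```text
time_s: 12.18
tcp_pos: [0.4698, 0.0888, 0.0202]
eef_rot: [179.6, 0.4, -13.1]
contact_force: [0.5, 0.4, 1.2]
gripper_width: 0.0393
gripper_force: 0.0
```

Request:
{"api": "send_rows", "payload": {"steps": [{"dp": [9,0,0],"roll": 0,"jaw": 45},{"dp": [17,0,0],"roll": 0,"jaw": 45},{"dp": [25,0,0],"roll": 0,"jaw": 45},{"dp": [33,0,0],"roll": 0,"jaw": 45},{"dp": [41,0,0],"roll": 0,"jaw": 45}]}}

```text
time_s: 12.8
tcp_pos: [0.5118, 0.0812, 0.0251]
eef_rot: [-180.0, 0.0, -13.0]
contact_force: [-7.0, 1.7, 6.4]
gripper_width: 0.0393
gripper_force: 3.7
```

Request:
{"api": "send_rows", "payload": {"steps": [{"dp": [8,0,0],"roll": 0,"jaw": 45},{"dp": [16,0,0],"roll": 0,"jaw": 45},{"dp": [24,0,0],"roll": 0,"jaw": 45},{"dp": [32,0,0],"roll": 0,"jaw": 45},{"dp": [40,0,0],"roll": 0,"jaw": 45}]}}

```text
time_s: 13.42
tcp_pos: [0.5507, 0.0722, 0.0251]
eef_rot: [-180.0, 0.0, -13.0]
contact_force: [-6.7, 1.3, 6.2]
gripper_width: 0.0393
gripper_force: 3.3
```

```bash
python3 - <<'E'
from h import *
import pickle
d={n:cap(n) for n in('top','side')};pickle.dump(d,open('c3.pkl','wb'))
a=d['top']['image'][110:230,215:315];b=d['side']['image'][135:255,280:380]
cv2.imwrite('pics/m6.png',cv2.resize(np.hstack([a,b]),None,fx=4,fy=4))
E
```

```text
(no output)
```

View pics/m6.png

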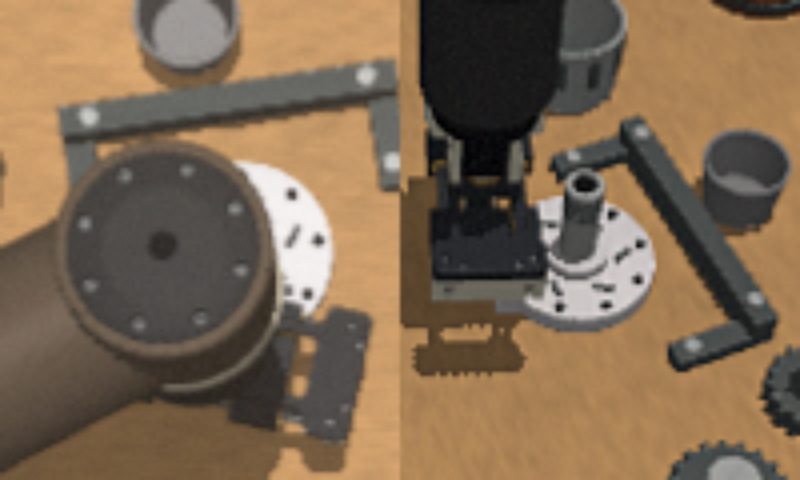

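The side view shows the tube end at (326.1,180.6). The cover is heading cleanly into the bay, with about 30 mm to go.

Request:
{"api": "send_rows", "payload": {"steps": [{"dp": [6,0,0],"roll": 0,"jaw": 45},{"dp": [12,0,0],"roll": 0,"jaw": 45},{"dp": [17,0,0],"roll": 0,"jaw": 45},{"dp": [21,0,0],"roll": 0,"jaw": 45},{"dp": [25,0,0],"roll": 0,"jaw": 45}]}}

```text
time_s: 14.15
tcp_pos: [0.5745, 0.0667, 0.0245]
eef_rot: [180.0, 0.1, -13.0]
contact_force: [-8.0, 2.3, 5.9]
gripper_width: 0.0393
gripper_force: 3.5
```

Request:
{"api": "send_rows", "payload": {"steps": [{"dp": [1.5,0,0],"roll": 0,"jaw": 45},{"dp": [3,0,0],"roll": 0,"jaw": 45}]}}

```text
time_s: 14.4
tcp_pos: [0.5774, 0.066, 0.0244]
eef_rot: [180.0, 0.1, -13.0]
contact_force: [-6.5, 1.9, 5.5]
gripper_width: 0.0396
gripper_force: 3.4
```

Request:
{"api": "send_rows", "payload": {"steps": [{"dp": [1,0,0],"roll": 0,"jaw": 45},{"dp": [2,0,0],"roll": 0,"jaw": 45}]}}

```text
time_s: 14.65
tcp_pos: [0.5793, 0.0656, 0.0244]
eef_rot: [180.0, 0.1, -13.0]
contact_force: [-6.3, 1.2, 4.6]
gripper_width: 0.039
gripper_force: 3.3
```

Request:
{"api": "send_rows", "payload": {"steps": [{"dp": [1,0,0],"roll": 0,"jaw": 45},{"dp": [2,0,0],"roll": 0,"jaw": 45}]}}

```text
time_s: 14.9
tcp_pos: [0.5813, 0.0651, 0.0244]
eef_rot: [180.0, 0.1, -13.0]
contact_force: [-6.4, 1.9, 5.6]
gripper_width: 0.0391
gripper_force: 3.3
```

Request:
{"api": "send_rows", "payload": {"steps": [{"dp": [1,0,0],"roll": 0,"jaw": 45}]}}

```text
time_s: 15.02
tcp_pos: [0.5816, 0.0649, 0.0244]
eef_rot: [180.0, 0.1, -13.0]
contact_force: [-10.7, 3.9, 9.5]
gripper_width: 0.0394
gripper_force: 6.2
```

Request:
{"api": "send_rows", "payload": {"steps": [{"dp": [1,0,0],"roll": 0,"jaw": 45}]}}

```text
time_s: 15.15
tcp_pos: [0.5817, 0.0649, 0.0243]
eef_rot: [180.0, 0.2, -13.0]
contact_force: [-15.4, 7.5, 12.3]
gripper_width: 0.0394
gripper_force: 8.3
```

The tool has stopped and the force is rising, within 2 mm of where contact was predicted, so the flange is on the bar. I'll retreat and check.

Request:
{"api": "send_rows", "payload": {"steps": [{"dp": [-4,0,0],"roll": 0,"jaw": 45},{"dp": [-30,0,0],"roll": 0,"jaw": 45},{"dp": [-80,0,-20],"roll": 0,"jaw": 45},{"dp": [-130,0,-60],"roll": 0,"jaw": 45},{"dp": [-160,0,-100],"roll": 0,"jaw": 45}]}}

```text
time_s: 15.78
tcp_pos: [0.4268, 0.1009, 0.1249]
eef_rot: [-180.0, -0.0, -13.0]
contact_force: [1.6, 0.7, 0.8]
gripper_width: 0.0398
gripper_force: 0.0
```

```bash
python3 - <<'E'
from h import *
d={n:cap(n) for n in('top','side')}
s=r.get_state();print(s['time_s'],s['tcp_pos'],s['contact_force'])
a=d['top']['image'][100:220,180:380];b=d['side']['image'][125:245,235:435]
cv2.imwrite('pics/m7.png',cv2.resize(np.vstack([a,b]),None,fx=2.5,fy=2.5,interpolation=cv2.INTER_CUBIC))
E
```

```text
15.875 [0.4286264  0.10245723 0.1284986 ] [0.08130157 0.79970936 0.34567999]
```

View pics/m7.png

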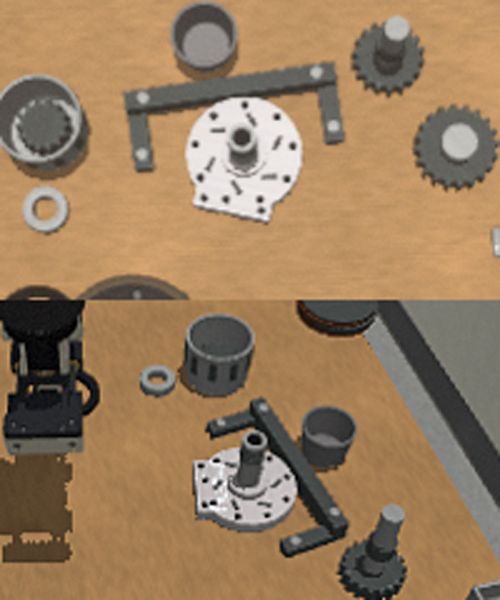

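The cover stands upright in the bay with its flange against the back bar and about 5 mm off centre (disc at crop (244,152)). The bystanders are unmoved and the arm is clear.

```bash
python3 -c "
from plant import r
print(r.close_job())"
```

```text
the job is handed in; nothing more can be done
None
```

The job is handed in: the cover stands flat with its tube up, pushed into the bay with its round flange edge against the back bar, about 5 mm off centre, and the other parts in view look undisturbed (15.9 s of the 64 s used).

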